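# Raise the fume cabinet's window to its mark

### The arm

A 6-joint arm with a two-finger parallel gripper is mounted at the origin on the work surface. World frame = base frame: x ahead of the robot, y to its left, z up, the work surface at z = 0. Lengths are in m, angles in rad, forces in N, time in s.
With the tool pointing down it reaches from about 0.225 to 0.875 m from the base axis. Payload 3.4 kg.
Tool frame: the origin (TCP) lies at the very end of the fingers, on their centre line; the grasp point (between the pads) lies bot.grip_depth behind it (bot.grip_depth is the distance from the TCP to the grasp point, in m); x points along the fingers, y is the direction in which the jaws open and shut, and the axes are right-handed (so a half turn about x gives the same grasp; the last joint's range is limited). The gripper opens to 85 mm and grips with 20 to 120 N. Pads are 22 mm wide; open, the fingers measure 114 mm over their backs; the gripper's body (76 mm by 85 mm) begins 54 mm behind the grasp point. The pads swing forward as they close: fully open they stand 13 mm farther back than shut.
Start: joints at [-1.381, 0.276, 1.505, -0, 1.361, -0.121], TCP at [0.176, -0.547, 0.231] pointing down, gripper open.
Joint ranges: [-2.89, 2.89], [-0.75, 2.08], [0.22, 2.7], [-1.18, 4.32], [0.11, 2.71], [-2.7, 2.7]. Speed limits (rad/s): [2.57, 2.57, 3.14, 3.14, 3.14, 3.14].

### API

Orientations are given as a rotation vector (axis times angle).
In Python, from rig import bot, imaging, nets gives the robot as it stands.
- The arm moves only by the tool send_rows, never from a script. Its argument "deltas" is text: rows parted by semicolons, each of 7 numbers parted by spaces: the opening, from 0 (shut) to 1 (fully open), then the shift along the tool's x, y, z in mm, then the turn, a rotation vector about the tool's x, y, z in degrees. In form: gripper dx dy dz wx wy wz; .... A call has 1 to 20 rows; each row shifts and turns the commanded pose from where the row before left it, along the tool's axes as they then stand; what a row does not reach is not made up. A row lasts 1/10 s, in which the tool goes at most 50 mm and 8.59 degrees, less where a joint would pass 70% of its speed; a pose out of reach is approached as far as the arm can. A call with a gripper value outside its range is refused whole. The fingers move at their own pace and stop on an object; "grip_force" is the grip in N (left out, the last holds). Time passes only in rows, so rows that do not move let the fingers close. It gives the time, the measured TCP pose, the force and the opening at its end, in the units of the state.
- bot.get_state(): the state, without advancing time (a new reading comes with each control period).
- imaging.read_camera(name): name is "scene" or "top"; returns a dict with "color" (480x640x3 uint8, blue, green, red), "K" (3x3 intrinsics, pixels), "R" (3x3) and "t" (3): a world point X has camera coordinates R X + t. Camera axes: x right, y down, z forward; pixel columns grow to the right and rows downward; lengths in m; the calibration is good to about 2 mm. A picture is of the moment at which its call begins. There is no depth.
- bot.finish_job(): hands the job in, once; it reports no verdict.
Trained networks look in the newest picture that a camera, given by its name, has taken for a name from the list of things; names that differ only in an ending like _2 or _b are one class to them, and where a whole thing is asked for, a point or a joint stands for the part that bears it (a point fixed in the world has none). Each returns a list of dicts, best first, with "confidence" (0 to 1); they miss things now and then, are a little off and sometimes report something else, mostly with a low value. They report only what shows in the picture. A call takes as long as a camera call.
- nets.regions_of(camera, thing): "mask" (480x640 bool, what is visible of it) and "pixel" ([column, row] in pixels, amid what is visible of it).
The state is a dict: "clock": time; "q": joint angles; "qd": joint speeds; "tau": joint torques, N m; "tool_pos": TCP position; "orientation": TCP orientation; "wrist_force": force on the tool from outside, world axes, zero at the start; "ft_torque": the same for the moment, N m; "finger_gap": opening from 0.0 (shut) to 1.0 (fully open).
Only numpy, scipy, OpenCV 4.12 (cv2) and the standard library are available. Lean on these libraries where they do the work, as an engineer would, in place of code of your own. Each camera call takes 0.05 s, during which the arm holds its last target.

### The job

Push the solder-fume cabinet's sloping window up, with the fingers beneath its orange lip, until the lip is level with the green bands on the side rails, then take the hand away so that the window stays there. Do not pinch the lip, and leave the jar, the reel and the tray in front of the cabinet, and the green bands, where they are.

Things in the scene. Friction and masses are not known exactly. Their poses are not given: they have to be found in the camera images.
- sash (a joint): How far the window (clear pane, orange lip along its lower edge) is slid up along the slope, m: 0 lowest, 0.175 top stop; starts at 0 to 0.03. It slides only in its own plane, which leans 35 degrees back from upright (top away from the robot). Counterweighted: stays where it is left; about 3 N along the slope moves it (4 N at most, plus 15 N per m/s).
- lip (a point): Middle of the lip's outer edge, moves with the window. x = square into the pane (away and down), y = along the lip to the left, z = up the slope, the way it slides. Orange bar 400 mm long (y), 14 thick (7 either side), black rubber beneath, standing 41 mm out of the window's bottom frame (pane face at x = 47 mm). Edge 124 to 148 mm above the bench at first; 38 mm or more open below, down to the sill.
- mark (a point): Middle between the two green bands on the aluminium side rails (24 mm tall along the slope, 30 wide, 430 apart; a 5 mm thick green tab at each outer side stands out as far as the lip), taken in the line of the lip's outer edge: lip coincides with it when the lip is level with the bands. Axes as lip. 55 to 155 mm up the slope from the window's lowest place. Clamped.
- cabinet: Solder-fume cabinet, grey sill, header and roof, clear walls, 460 wide (y), 290 deep, 416 mm high, fixed. Origin: on the bench, middle of the sill's front face; x into the cabinet, y to the left, z up. Sill 70 mm high; from its top the front leans 35 degrees back; a header panel closes it from 235 mm up the slope.
- flux_jar: Small amber jar with black cap, 48 mm across, 55 mm high, loose in front of the cabinet. Origin: centre of underside.
- wire_reel: Steel-grey reel standing on its flange, 52 mm across, 44 mm high, loose in front of the cabinet. Origin: centre of underside.
- screw_tray: Small open blue tray 50 x 70 x 30 mm, loose in front of the cabinet. Origin: centre of underside.

How it is judged:
On the way:
1. the fingers push the lip from beneath and the window rises (contact force between the fingers and sash_c3 above 0.8 N and velocity of joint sash above 0.002 m/s), for 0.2 s.
At the end, for the whole second after the job is handed in: The middle of the lip is within 12 mm, along the slope, of the middle of the green bands (so within the bands' height); the window is at rest by itself; the jar, reel and tray are each within 25 mm of where they stood (z of lip in the frame of mark between -0.012 and 0.012 m and velocity of joint sash between -0.005 and 0.005 m/s and distance of each of flux_jar, wire_reel, screw_tray from where it was at the start of the episode below 0.025 m); the robot touches nothing.
It fails at once if the lip is pinched: fingers press its upper and lower face at once (contact force between the fingers and sash_c3 above 2 N and contact force between the fingers and sash_c4 above 2 N).
It fails at once if a bystander is lifted, carried or shoved more than 25 mm (distance of any of flux_jar, wire_reel, screw_tray from where it was at the start of the episode above 0.025 m).
It fails at once if the green bands are shifted (distance of mark from where it was at the start of the episode above 0.005 m).
It fails at once if a standing bystander is tipped over (angle between any of flux_jar, wire_reel, screw_tray's own z axis and vertical above 0.5 rad).
It also fails if it takes over 35 s, if anything falls off the work surface, if the arm or the gripper's body presses on something with over 40 N, if the wrist force passes 120 N, or if a joint passes its speed limit or range.

## Working session

There is one attempt and no reset: what is moved stays moved. The work goes in short steps, Python scripts to look and compute and a tool call to move; the robot and the scene stay as the last step left them, time stands still between calls to the robot, and variables do not carry over. Pictures are saved under pics/ and viewed, and the job is handed in when it is done.

Besides the shell and the picture viewer there is one more tool, called after "Emit:" by a JSON object that holds its "fn" and its "kwargs", one argument or row to a line. send_rows: Moves the arm, as the interface text tells. Its arguments: {"type":"object","properties":{"deltas":{"type":"string"},"grip_force":{"type":"number"}},"required":["deltas"]}

```bash
mkdir -p pics; ls; python3 - <<'E'
from rig import bot, imaging, nets
import cv2,numpy as np
s=bot.get_state();print(s['clock'],s['tool_pos'],s['orientation'],bot.grip_depth)
for c in ("scene","top"):
    d=imaging.read_camera(c);cv2.imwrite(f"pics/{c}0.png",d["color"])
    print(c,d["K"].tolist(),d["R"].tolist(),d["t"].tolist())
    for n in ["sash","lip","mark","cabinet","flux_jar","wire_reel","screw_tray"]:
        try:
            r=nets.regions_of(c,n)
            print(n,[(round(q["confidence"],2),np.round(q["pixel"]).tolist(),int(q["mask"].sum())) for q in r[:3]])
        except Exception as e: print(n,e)
E
```

```text
pics
0.0 [ 0.1757428  -0.54693702  0.23041968] [ 2.05446262  0.32381729 -2.05463213] 0.0187
scene [[591.3967420193899, 0.0, 312.90733583915085], [0.0, 591.3967420193899, 252.04255863743447], [0.0, 0.0, 1.0]] [[-0.3053259600292945, 0.9520725235604541, 0.018274791747597205], [0.7193184381695157, 0.24317320117323782, -0.6507286521588923], [-0.623984809624047, -0.18553895578122775, -0.7590904117732309]] [0.11019642547666587, -0.32282616620181076, 1.4578012659588888]
sash [(0.9, [212.0, 242.0], 2965), (0.66, [334.0, 276.0], 403)]
lip [(0.79, [214.0, 240.0], 3003)]
mark [(0.96, [329.0, 279.0], 387)]
cabinet [(0.78, [163.0, 320.0], 62977), (0.65, [211.0, 241.0], 2915)]
flux_jar [(0.55, [163.0, 214.0], 319), (0.47, [161.0, 321.0], 62484)]
wire_reel [(0.66, [239.0, 233.0], 262)]
screw_tray [(0.65, [310.0, 251.0], 483)]
top [[575.5360160911695, 0.0, 330.43922332453724], [0.0, 575.5360160911695, 227.33434450985303], [0.0, 0.0, 1.0]] [[0.010293663853322631, -0.9995951685409498, 0.026524319295032128], [-0.9894961667925116, -0.014007500376555175, -0.14387885819718832], [0.14419215092161086, -0.024764671667333274, -0.9892397761158859]] [0.01478109457993403, 0.5323206406719493, 0.835147669565833]
sash [(0.84, [442.0, 119.0], 39109)]
lip [(0.97, [443.0, 121.0], 39392)]
mark [(0.73, [588.0, 148.0], 1401)]
cabinet [(0.64, [444.0, 98.0], 74764), (0.26, [414.0, 256.0], 1016)]
flux_jar [(0.9, [519.0, 262.0], 1026)]
wire_reel [(0.82, [413.0, 256.0], 1063)]
screw_tray [(0.78, [328.0, 267.0], 1559)]
```

View pics/scene0.png

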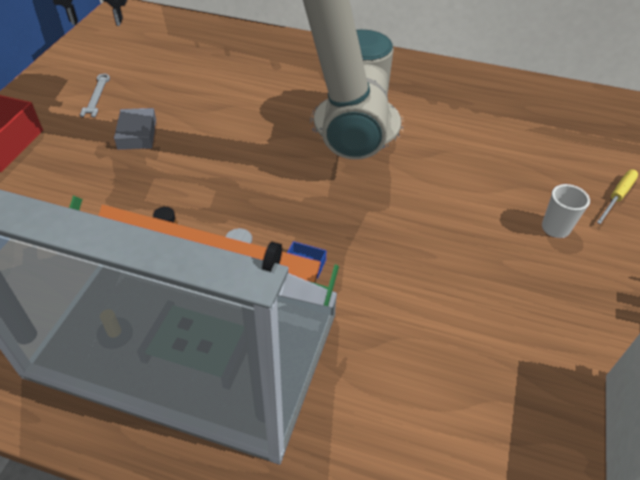

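View pics/top0.png

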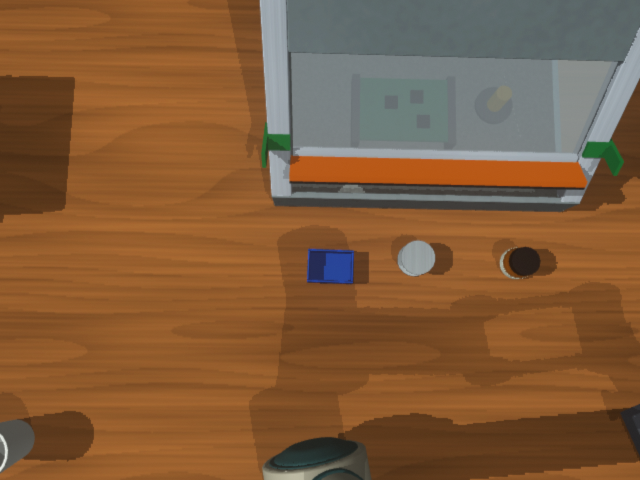

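The scene view shows the cabinet at lower left, seen from behind, with the orange lip from about (100,208) to (320,270). The top view shows the lip from (290,185) to (585,187), with green bands near (270,145) and (605,155). The tray is at (330,266), the reel at (416,258) and the jar at (520,262). I'll zoom in to get corners.

```bash
python3 - <<'E'
import cv2
t=cv2.imread('pics/top0.png');s=cv2.imread('pics/scene0.png')
def crop(im,x,y,w,h,f,n): cv2.imwrite(n,cv2.resize(im[y:y+h,x:x+w],None,fx=f,fy=f,interpolation=cv2.INTER_CUBIC))
import numpy as np
a=lambda im,x,y:cv2.resize(im[y:y+75,x:x+100],None,fx=4,fy=4,interpolation=cv2.INTER_CUBIC)
g=np.vstack([np.hstack([a(t,240,130),a(t,540,130)]),np.hstack([a(s,50,180),a(s,250,230)])])
cv2.imwrite('pics/crops0.png',g)
E
```

```text
(no output)
```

View pics/crops0.png

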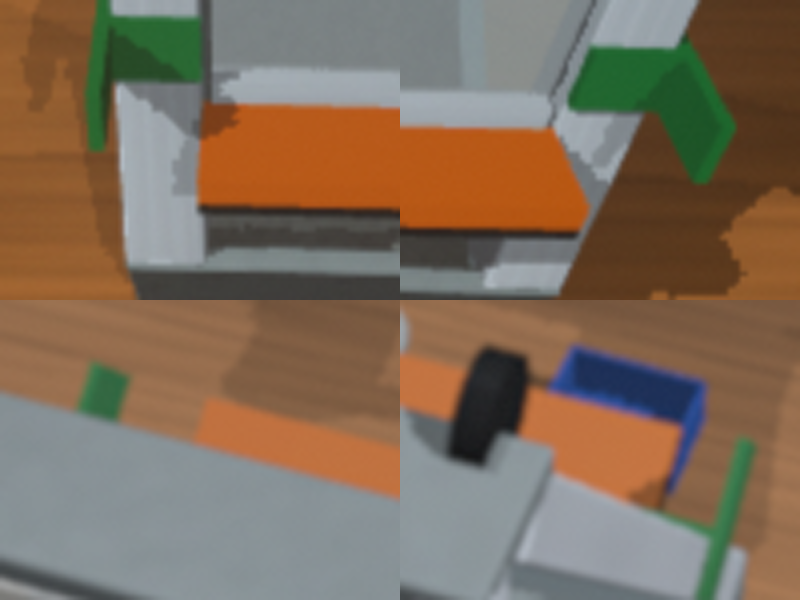

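```bash
cat > fit.py <<'E'
import numpy as np
from scipy.optimize import least_squares
import pickle
A=np.radians(35)
def frame(psi):
    c,s=np.cos(psi),np.sin(psi);Z=np.array([[c,-s,0],[s,c,0],[0,0,1]])
    n=np.array([np.cos(A),0,-np.sin(A)]);u=np.array([np.sin(A),0,np.cos(A)])
    return Z@np.column_stack([n,[0,1,0],u])
def proj(C,X):
    p=C["R"]@X+C["t"];p=C["K"]@p;return p[:2]/p[2]
E
python3 - <<'E'
from fit import *
from rig import bot, imaging, nets
C={c:{k:np.array(v) for k,v in imaging.read_camera(c).items() if k!="color"} for c in("top","scene")}
pickle.dump(C,open('cams.pkl','wb'))
L=[("top",(289.5,181.75),(0,.2,-.006)),("top",(585,188.25),(0,-.2,-.006)),("top",(587.5,181.75),(0,-.2,.007)),
("scene",(101.25,205),(0,-.2,.007)),("scene",(320.75,262.5),(0,.2,.007))]
M=[("top",(623.75,161.75),(0,-1,.012)),("top",(615,175.75),(0,-1,-.012)),("top",(264.25,167.5),(0,1,-.012)),
("scene",(336.25,265),(0,1,.012)),("scene",(78,197.5),(0,-1,0))]
def res(p,full=False):
    F=frame(p[3]);P=p[:3];r=[]
    for c,px,l in L: r.append(proj(C[c],P+F@np.array(l))-px)
    Q=P+F[:,2]*p[4]
    for c,px,l in M: r.append(proj(C[c],Q+F@(np.array(l)*[1,p[5],1]))-px)
    if full:return np.array(r)
    return np.concatenate([np.ravel(r),[(p[5]-.232)/.002]])
o=least_squares(res,[.5,-.2,.13,0,.06,.232],loss='soft_l1')
print(o.x.round(4));print(res(o.x,True).round(1))
np.save('fit.npy',o.x)
# bystanders
def ground(c,px,z):
    d=np.linalg.inv(C[c]["K"])@[*px,1];R=C[c]["R"];o_=-R.T@C[c]["t"];d=R.T@d;return o_+d*(z-o_[2])/d[2]
for n,px,z in [("jar",(523,261),.055),("reel",(416,257),.044),("tray",(330.5,265),.03)]:
    w=ground("top",px,z);print(n,w.round(3),(frame(o.x[3]).T@(w-o.x[:3]))[1].round(3))
# overlay check
im=__import__('cv2').imread('pics/top0.png')
E
```

```text
[ 0.5797 -0.1207  0.1498 -0.0069  0.0302  0.2332]
[[ 0.2  0. ]
 [-0.8  0.2]
 [ 0.1 -0.4]
 [ 0.4 -0.4]
 [-1.8 -0.5]
 [-1.2  0.1]
 [ 0.3 -0.1]
 [-0.3 -0. ]
 [-0.4 -0. ]
 [-0.3 -0.1]]
jar [ 0.483 -0.266  0.055] -0.146
reel [ 0.488 -0.108  0.044] 0.012
tray [0.476 0.02  0.03 ] 0.14
```

```bash
cat > plan.py <<'E'
from fit import *
from scipy.spatial.transform import Rotation as Ro, Slerp
from rig import bot
p=np.load('fit.npy');F=frame(p[3]);lip=p[:3]
# tool x = n ; tool y = +-lip y ; 
def target(a,flip):  # a: (n,y,u) offset in lip frame, m
    T=F.copy() if not flip else F@np.diag([1,-1,-1])
    return lip+F@np.array(a),T
def rows(P1,T1,N,s=None):
    s=s or bot.get_state()
    P=np.array(s['tool_pos']);R0=Ro.from_rotvec(s['orientation']);R=R0
    sl=Slerp([0,1],Ro.concatenate([R0,Ro.from_matrix(T1)]));P0=P.copy();out=[]
    for i in range(1,N+1):
        w=P0+(P1-P0)*i/N;Rt=sl(i/N)
        d=np.round((R.inv().apply(w-P))*1e3,1);r=np.round((R.inv()*Rt).as_rotvec(degrees=True),1)
        P=P+R.apply(d/1e3);R=R*Ro.from_rotvec(r,degrees=True);out.append((d,r))
    return out,P,R
E
python3 - <<'E'
from plan import *
s=bot.get_state();R=Ro.from_rotvec(s['orientation']);print(R.as_matrix().round(3),[a for a in dir(bot) if a[0]!='_'])
for fl in (0,1):
    P,T=target((-.14,0,.03),fl)
    print(fl,P,np.degrees((R.inv()*Ro.from_matrix(T)).magnitude()))
    o,Pe,Re=rows(P,T,20); print("; ".join("0 "+" ".join(f"{v:g}" for v in [*d,*r]) for d,r in o));print(Pe)
E
```

```text
[[ 0.     0.306 -0.952]
 [-0.    -0.952 -0.306]
 [-1.     0.    -0.   ]] ['MotionError', 'finish_job', 'get_state', 'grip_depth']
0 [ 0.48223481 -0.12001363  0.25464619] 163.8643519139191
0 -1.2 -15.7 -21.1 -7.2 -0.6 3.8; 0 -2.3 -12.7 -22.9 -7.3 -0.6 3.7; 0 -3.3 -9.6 -24.3 -7.2 -0.6 3.8; 0 -4.1 -6.2 -25.3 -7.3 -0.6 3.8; 0 -4.7 -2.7 -25.7 -7.2 -0.6 3.8; 0 -5 0.9 -25.9 -7.3 -0.6 3.7; 0 -5.1 4.5 -25.4 -7.2 -0.6 3.8; 0 -4.9 7.9 -24.6 -7.3 -0.6 3.8; 0 -4.5 11.4 -23.3 -7.2 -0.6 3.7; 0 -4 14.4 -21.6 -7.3 -0.6 3.8; 0 -3.1 17.4 -19.6 -7.2 -0.6 3.8; 0 -2.1 19.8 -17.2 -7.3 -0.6 3.7; 0 -0.8 21.9 -14.6 -7.2 -0.6 3.8; 0 0.4 23.6 -11.7 -7.3 -0.7 3.8; 0 2 24.8 -8.6 -7.2 -0.6 3.8; 0 3.6 25.5 -5.4 -7.3 -0.6 3.7; 0 5.2 25.7 -2.3 -7.2 -0.6 3.8; 0 6.9 25.4 0.9 -7.3 -0.6 3.8; 0 8.5 24.5 4 -7.2 -0.6 3.8; 0 10.2 23.3 7 -7.3 -0.6 3.7
[ 0.48223231 -0.11999539  0.25468879]
1 [ 0.48223481 -0.12001363  0.25464619] 57.70907039063781
0 -1.2 -15.7 -21.1 0.8 2.7 0.4; 0 -0.3 -15.9 -21 0.9 2.8 0.5; 0 0.6 -16.3 -20.6 0.8 2.7 0.4; 0 1.5 -16.6 -20.4 0.9 2.7 0.4; 0 2.3 -16.9 -20.1 0.8 2.7 0.5; 0 3 -17.2 -19.7 0.8 2.8 0.4; 0 3.9 -17.5 -19.2 0.9 2.7 0.5; 0 4.7 -17.8 -18.8 0.8 2.7 0.4; 0 5.4 -18.2 -18.3 0.9 2.7 0.4; 0 6.1 -18.4 -17.8 0.8 2.8 0.5; 0 6.8 -18.8 -17.1 0.8 2.7 0.4; 0 7.4 -19 -16.6 0.9 2.7 0.4; 0 8.1 -19.4 -15.9 0.8 2.7 0.5; 0 8.7 -19.6 -15.2 0.8 2.8 0.4; 0 9.2 -19.9 -14.6 0.9 2.7 0.4; 0 9.8 -20.2 -13.7 0.8 2.7 0.5; 0 10.2 -20.5 -13 0.9 2.7 0.4; 0 10.7 -20.7 -12.2 0.8 2.8 0.5; 0 11.1 -21 -11.4 0.8 2.7 0.4; 0 11.4 -21.3 -10.5 0.9 2.7 0.4
[ 0.48221648 -0.11999444  0.25467198]
```

Emit:
{"fn": "send_rows", "kwargs": {
  "deltas": "0 -1 -16 -21 1 3 0; 0 0 -16 -21 1 3 0; 0 1 -16 -21 1 3 0; 0 1 -17 -20 1 3 0; 0 2 -17 -20 1 3 0; 0 3 -17 -20 1 3 0; 0 4 -17 -19 1 3 1; 0 5 -18 -19 1 3 1; 0 5 -18 -18 1 3 1; 0 6 -18 -18 1 3 1; 0 7 -19 -17 1 3 1; 0 7 -19 -17 1 3 1; 0 8 -19 -16 1 3 1; 0 9 -20 -15 1 3 1; 0 9 -20 -15 1 3 1; 0 10 -20 -14 1 3 1; 0 10 -20 -13 1 2 1; 0 11 -21 -12 1 2 1; 0 11 -21 -11 0 2 0; 0 11 -21 -10 0 0 0",
  "grip_force": 20
}}

```text
clock: 2.9
tool_pos: [0.4966, -0.1329, 0.271]
orientation: [2.985, -0.136, -0.963]
wrist_force: [0.1, -0.1, -0.2]
finger_gap: -0.002
```

```bash
python3 - <<'E'
from plan import *
from rig import imaging
import cv2
s=bot.get_state();print(s['clock'],s['tool_pos'],s['q'],s['finger_gap'],s['wrist_force'])
P,T=target((-.08,0,-.035),1)
print(P,F.T@(np.array(s['tool_pos'])-lip))
o,Pe,Re=rows(P,T,6); print("; ".join("0 "+" ".join(f"{v:g}" for v in [*d,*r]) for d,r in o))
for c in ("top","scene"): cv2.imwrite(f"pics/{c}1.png",imaging.read_camera(c)["color"])
E
```

```text
2.9 [ 0.49660917 -0.13293584  0.27102525] [-0.78131671 -0.17616502  2.30161412  1.26158543  0.56511393 -0.1140476 ] -0.0017046231128557676 [ 0.06825966 -0.12283818 -0.20238466]
[ 0.49410118 -0.12009579  0.16698672] [-0.13754686 -0.01282237  0.05171285]
0 9.6 -2.6 14.4 -0.2 0.1 -0.7; 0 9.6 -2.5 14.3 -0.2 0.2 -0.8; 0 9.6 -2.5 14.5 -0.2 0.1 -0.7; 0 9.6 -2.4 14.4 -0.1 0.1 -0.8; 0 9.6 -2.2 14.4 -0.2 0.1 -0.7; 0 9.6 -2.2 14.4 -0.2 0.2 -0.7
```

View pics/top1.png

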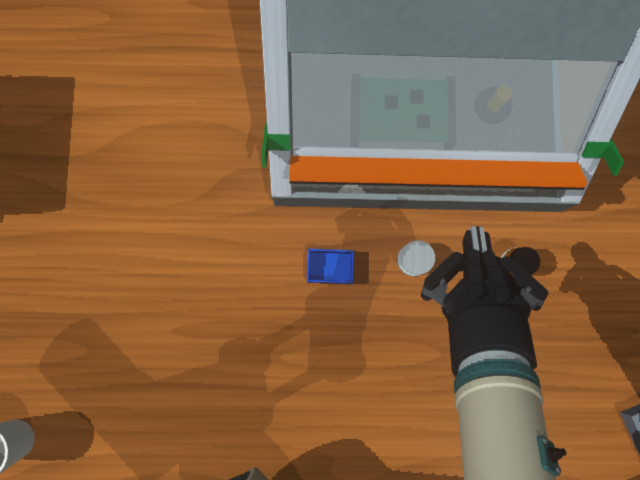

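The top view shows the closed fingers at (478,235), clear of the reel and jar. The TCP is where I expected, so I'll go down in front of the opening.

Emit:
{"fn": "send_rows", "kwargs": {
  "deltas": "0 10 -2 14 0 0 -1; 0 10 -2 14 0 0 -1; 0 10 -2 14 0 0 -1; 0 10 -2 15 0 0 -1; 0 10 -2 15 0 0 0; 0 8 -2 14 -1 1 0; 0 0 0 0 0 0 0"
}}

```text
clock: 3.7
tool_pos: [0.4932, -0.1229, 0.1655]
orientation: [-2.991, 0.024, 0.942]
wrist_force: [0.6, 0.2, 0.1]
finger_gap: -0.003
```

```bash
python3 - <<'E'
from plan import *
from rig import imaging
import cv2
s=bot.get_state();print(s['clock'],s['tool_pos'],s['q'],s['wrist_force'])
print(F.T@(np.array(s['tool_pos'])-lip), (F.T@Ro.from_rotvec(s['orientation']).as_matrix()).round(3))
ims=[imaging.read_camera(c)["color"] for c in ("top","scene")]
a=lambda im,x,y:cv2.resize(im[y:y+240,x:x+320],None,fx=1.25,fy=2.0*.625,interpolation=cv2.INTER_CUBIC)
cv2.imwrite("pics/both2.png",np.hstack([a(ims[0],300,100),a(ims[1],50,80)]))
E
```

```text
3.7 [ 0.49316181 -0.12290721  0.1654691 ] [-0.85624989  0.07578461  2.51453124  1.83534788  0.68501971 -0.90467515] [0.55410075 0.2147318  0.0603835 ]
[-0.07988305 -0.00281786 -0.03677079] [[ 1.    -0.007  0.001]
 [-0.007 -1.     0.006]
 [ 0.001 -0.006 -1.   ]]
```

View pics/both2.png

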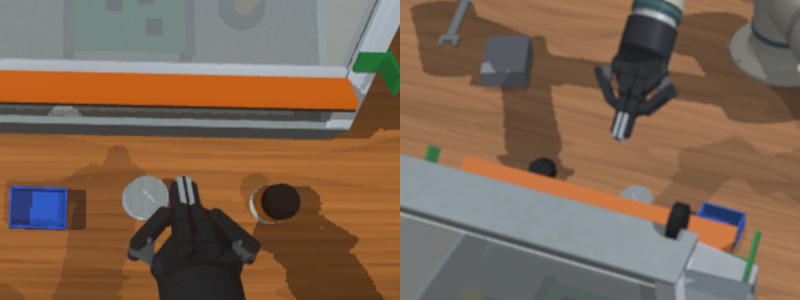

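Emit:
{"fn": "send_rows", "kwargs": {
  "deltas": "0 18 0 0 0 0 0; 0 18 0 0 0 0 0; 0 18 0 0 0 0 0; 0 18 0 0 0 0 0; 0 18 0 0 0 0 0; 0 18 0 0 0 0 0; 0 0 0 0 0 0 0"
}}

```text
clock: 4.5
tool_pos: [0.5859, -0.1248, 0.1077]
orientation: [-3.0, 0.02, 0.932]
wrist_force: [-0.5, 0.5, 1.0]
finger_gap: 0.0
```

```bash
python3 - <<'E'
from plan import *
from rig import imaging
import cv2
s=bot.get_state();print(s['clock'],s['tool_pos'],s['q'],s['wrist_force'])
print(F.T@(np.array(s['tool_pos'])-lip), (F.T@Ro.from_rotvec(s['orientation']).as_matrix()).round(3))
ims=[imaging.read_camera(c)["color"] for c in ("top","scene")]
a=lambda im,x,y:cv2.resize(im[y:y+240,x:x+320],None,fx=1.25,fy=2.0*.625,interpolation=cv2.INTER_CUBIC)
cv2.imwrite("pics/both3.png",np.hstack([a(ims[0],300,80),a(ims[1],50,80)]))
E
```

```text
4.5 [ 0.5858867  -0.12475348  0.10772969] [-0.62431301  0.34236087  2.44211098  2.31586198  0.6963587  -1.25812155] [-0.48904556  0.4772417   0.9824586 ]
[ 0.02919934 -0.0040221  -0.03087728] [[ 1.    -0.007  0.008]
 [-0.007 -1.     0.   ]
 [ 0.008 -0.    -1.   ]]
```

View pics/both3.png

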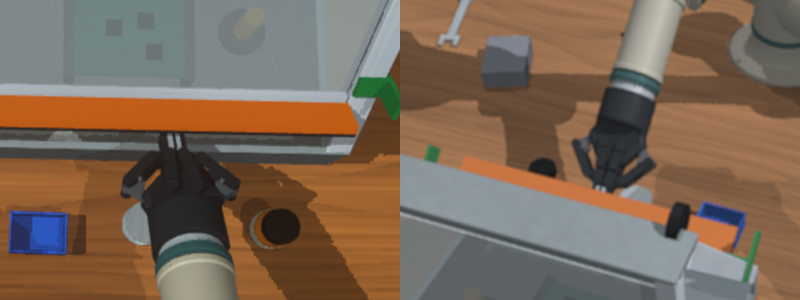

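The fingers are beneath the lip at (172,135) in the left crop, and the wrist force is near zero. Next I'll move up the slope (tool −z) and watch for contact.

Emit:
{"fn": "send_rows", "kwargs": {
  "deltas": "0 0 0 -4 0 0 0; 0 0 0 -4 0 0 0; 0 0 0 -4 0 0 0; 0 0 0 0 0 0 0"
}}

```text
clock: 5.0
tool_pos: [0.5908, -0.1244, 0.1181]
orientation: [2.999, -0.022, -0.933]
wrist_force: [-0.7, -0.7, 0.6]
finger_gap: -0.002
```

```bash
cat > st.py <<'E'
from plan import *
from rig import imaging
import cv2,sys
s=bot.get_state();print(s['clock'],np.round(s['q'],2))
print((F.T@(np.array(s['tool_pos'])-lip)).round(4), 'force nyu',(F.T@s['wrist_force']).round(2))
im=imaging.read_camera("top")["color"]
cv2.imwrite(sys.argv[1],cv2.resize(im[100:260,240:640],None,fx=2,fy=2,interpolation=cv2.INTER_CUBIC))
E
python3 st.py pics/t4.png
```

```text
5.0 [-0.61  0.32  2.42  2.29  0.66 -1.21]
[ 0.0273 -0.0036 -0.0196] force nyu [-0.89 -0.71  0.13]
```

View pics/t4.png

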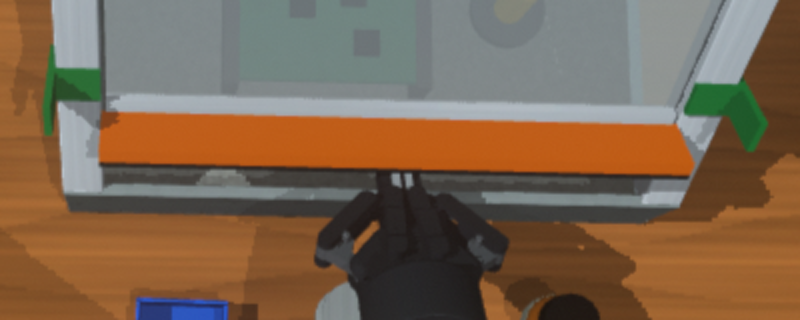

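Emit:
{"fn": "send_rows", "kwargs": {
  "deltas": "0 0 0 -4 0 0 0; 0 0 0 -4 0 0 0; 0 0 0 -4 0 0 0; 0 0 0 -4 0 0 0; 0 0 0 -4 0 0 0"
}}

```text
clock: 5.55
tool_pos: [0.6013, -0.124, 0.1326]
orientation: [-2.997, 0.022, 0.939]
wrist_force: [-3.5, -1.2, -3.0]
finger_gap: -0.002
```

```bash
python3 st.py pics/t5.png
```

```text
5.55 [-0.59  0.28  2.38  2.23  0.6  -1.11]
[ 0.0275 -0.0032 -0.0017] force nyu [-1.11 -1.21 -4.47]
```

View pics/t5.png

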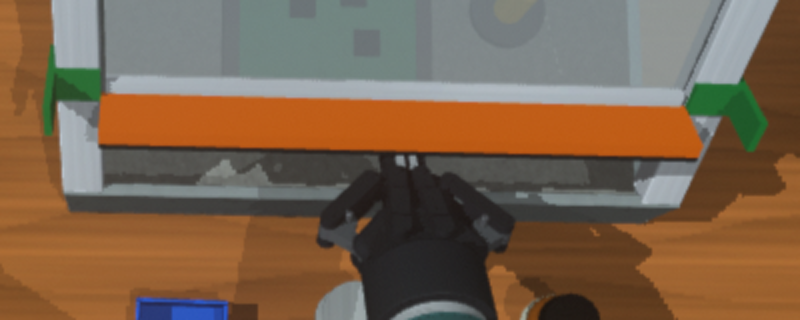

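```bash
cat > d.py <<'E'
from fit import *
import sys
from scipy.optimize import brentq
C=pickle.load(open('cams.pkl','rb'));p=np.load('fit.npy');F=frame(p[3])
for y,row in ((.2,float(sys.argv[1])),(-.2,float(sys.argv[2]))):
    f=lambda d:proj(C['top'],p[:3]+F@np.array([0,y,d-.006]))[1]-row
    d=brentq(f,-.05,.15);print(y,'risen',round(d,4),'left',round(p[4]-d,4))
E
python3 d.py 173 179.5
```

```text
0.2 risen 0.0156 left 0.0146
-0.2 risen 0.0163 left 0.0139
```

Emit:
{"fn": "send_rows", "kwargs": {
  "deltas": "0 0 0 -4 0 0 0; 0 0 0 -4 0 0 0; 0 0 0 -4 0 0 0; 0 0 0 -2 0 0 0; 0 0 0 0 0 0 0; 0 0 0 0 0 0 0"
}}

```text
clock: 6.2
tool_pos: [0.6104, -0.1242, 0.1454]
orientation: [-2.999, 0.021, 0.933]
wrist_force: [-0.5, 0.9, -0.7]
finger_gap: 0.004
```

```bash
python3 st.py pics/t6.png
```

```text
6.2 [-0.58  0.26  2.35  2.18  0.57 -1.04]
[ 0.0276 -0.0033  0.014 ] force nyu [-0.04  0.93 -0.91]
```

View pics/t6.png

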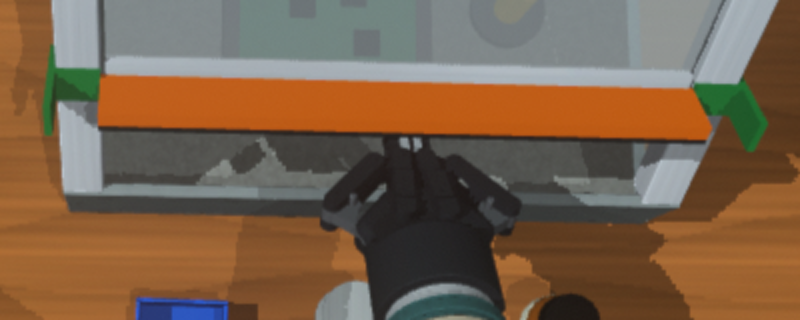

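```bash
python3 d.py 164 170
```

```text
0.2 risen 0.0312 left -0.001
-0.2 risen 0.0331 left -0.0029
```

Emit:
{"fn": "send_rows", "kwargs": {
  "deltas": "0 0 0 5 0 0 0; 0 0 0 10 0 0 0; 0 -10 0 2 0 0 0; 0 -18 0 0 0 0 0; 0 -18 0 0 0 0 0; 0 -18 0 0 0 0 0; 0 -18 0 0 0 0 0; 0 -15 0 0 0 0 0; 0 -10 0 -5 0 0 0; 0 -10 0 -10 0 0 0; 0 -10 0 -10 0 0 0; 0 0 0 0 0 0 0; 0 0 0 0 0 0 0"
}}

```text
clock: 7.55
tool_pos: [0.5095, -0.1227, 0.2237]
orientation: [2.999, -0.022, -0.935]
wrist_force: [0.3, -0.2, 0.1]
finger_gap: 0.004
```

```bash
python3 st.py pics/t7.png
```

```text
7.55 [-0.8  -0.05  2.39  1.55  0.62 -0.5 ]
[-0.0999 -0.0025  0.0203] force nyu [ 0.18 -0.17  0.2 ]
```

View pics/t7.png

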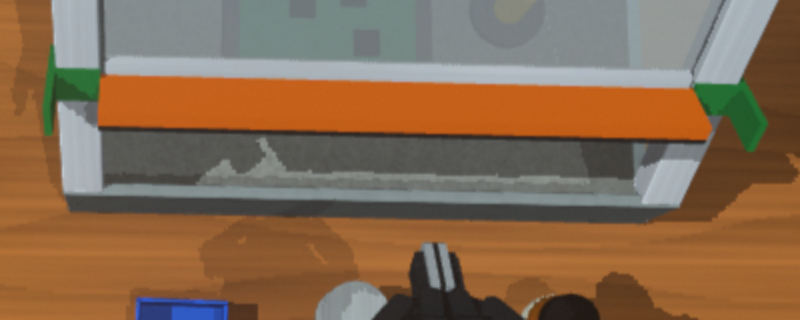

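```bash
python3 - <<'E'
from rig import bot,imaging,nets
import numpy as np
imaging.read_camera("top")
for n in ["flux_jar","wire_reel","screw_tray"]:
    r=nets.regions_of("top",n);print(n,[(round(q["confidence"],2),np.round(q["pixel"]).tolist()) for q in r[:2]])
s=bot.get_state();print(s['clock'],np.abs(s['qd']).max())
print(bot.finish_job())
E
```

```text
flux_jar [(0.64, [524.0, 262.0]), (0.2, [444.0, 109.0])]
wire_reel [(0.62, [413.0, 255.0])]
screw_tray [(0.58, [328.0, 265.0])]
7.8 0.0035947382339265054
the job is handed in; nothing more can be done
None
```

I pushed the window up about 31–33 mm with the closed fingers beneath the orange lip, lowered and withdrew the hand, and handed the job in at 7.8 s.

- **Lip height:** the top picture puts the lip about 1–3 mm above the middle of the green bands; the limit is 12 mm. The two ends disagree by about 2 mm. The lip looked the same in the picture taken after the hand had left.
- **Pushing:** the wrist showed about 4.5 N along the slope while the window was rising.
- **Jar, reel and tray:** they show no real movement. The reel and tray were found within 2 pixels of where they started. The jar came out 5 pixels off, which I put down to the hand partly hiding it at the end.
- **Robot at hand-in:** the fingers were about 100 mm back from where the lip's edge first stood. The wrist force was near zero at the last reading.

No check failed. While the fingers moved in under the lip, the arm ended up about 6 mm higher along the slope than I had told it to. The fingers touched nothing there, and I steered by the measured position after that.

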